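Stand the slumped slide boxes back up in their tote

TASK

Two boxes of microscope slides, the blue one and the yellow one, have slumped outwards over the end walls of the grey tote. With the fingertips, push each one gently back upright, until it stands on its base flat against the box beside it, without lifting it or knocking it up with a jolt, for it is full of glass. Leave the two standing boxes and the things on the bench as they are, and finish with the hand clear.

Things in the scene. Friction and masses are not known exactly. Their poses are not given: they have to be found in the camera images.
- tote: grey sheet-metal carry tote fixed to the bench, 222 x 249 mm (its x, y), open above; origin: centre of its underside on the bench; x away from the robot, y along the row of boxes. Floor 4 mm thick, front and rear lips 26 mm high, middle panel at y = 0, 4 mm thick and 150 mm high, with a hand slot. Each half holds a standing box against the panel (|y| = 2.5 to 36.5 mm) and a slumped box
- wall_left (a point): middle of the top of the tote's left (+y) end wall: 80 mm above the bench, wall 4 mm thick, inner face at tote y = +118.4 mm. The blue box, upright and flat against its neighbour, has its outer face at about tote y = +71 mm and stays there by itself
- wall_right (a point): middle of the top of the tote's right (-y) end wall: 80 mm above the bench, wall 4 mm thick, inner face at tote y = -118.4 mm. The yellow box, upright and flat against its neighbour, has its outer face at about tote y = -71 mm and stays there by itself
- blue_box: a hundred-slide storage box of blue plastic, 208 x 34 x 165 mm (its own x, y, z), a closed rigid block of 0.45 to 0.9 kg, loose, with a blank white label on its outer face; at the start it has slumped about 35 degrees outwards over the left (tote +y) end wall of the tote. Origin: centre of its hinged underside; own z runs up the box to the clasp edge, own x runs along the tote's x
- blue_box_edge (a point): middle of the blue box's upper outer edge (the highest edge of its outer, tote +y, face; own point 0, +17, 165 mm); at the start about 139 mm above the bench and 37 mm outside the end wall, the part that overhangs it; 169 mm above the bench when upright
- blue_box_foot (a point): middle of the blue box's lower outer edge (own point 0, +17, 0 mm), on which it rests and pivots, 4 mm above the bench on the tote's floor
- yellow_box: a hundred-slide storage box of yellow plastic, 208 x 34 x 165 mm (its own x, y, z), a closed rigid block of 0.45 to 0.9 kg, loose, with a blank white label on its outer face; at the start it has slumped about 35 degrees outwards over the right (tote -y) end wall of the tote. Origin: centre of its hinged underside; own z runs up the box to the clasp edge, own x runs along the tote's x
- yellow_box_edge (a point): middle of the yellow box's upper outer edge (the highest edge of its outer, tote -y, face; own point 0, -17, 165 mm); at the start about 139 mm above the bench and 37 mm outside the end wall; 169 mm above the bench when upright
- yellow_box_foot (a point): middle of the yellow box's lower outer edge (own point 0, -17, 0 mm), on which it rests and pivots, 4 mm above the bench on the tote's floor
- white_box: a white slide box of the same size, loose, standing upright in either half, backed by the fixed middle panel; origin at the centre of its underside
- green_box: a green slide box of the same size, loose, standing upright against the other side of the middle panel; origin at the centre of its underside
- objective: a steel microscope objective with a green ring, 30 mm across and 60 mm high, standing loose on the bench beside the tote; origin at the centre of its underside
- oil_bottle: a small amber bottle with a black cap, 32 mm across and 68 mm high, standing loose on the bench beside the tote; origin at the centre of its underside
- specimen: a black mounted specimen disc, 32 mm across and 18 mm high, lying loose on the bench beside the tote; origin at the centre of its underside
Things that resemble listed ones, but are neither listed nor needed, are in the scene too. Of the things that look like the specimen, take the one that is farthest from the robot's base at the start. Of the things that look like the white_box, the smaller one is meant.

How it is judged (in metres and radians):
At the end, for the whole second after the job is handed in: Blue and yellow boxes stand on the tote floor, within 0.06 rad of upright, within about 6 mm of the neighbouring box, square with the tote (0.1 rad) and at rest; white and green boxes upright, and they and the things on the bench within 10 mm of where they were (angle between each of blue_box, yellow_box, white_box, green_box's own z axis and vertical below 0.06 rad and y of blue_box in the frame of tote between 0.045 and 0.06 m and angle between the x axis of each of blue_box, yellow_box and the x axis of tote, either way round below 0.1 rad and height (world z) of each of blue_box, yellow_box below 0.008 m and linear speed of each of blue_box, yellow_box below 0.01 m/s and y of yellow_box in the frame of tote between -0.06 and -0.045 m and distance of each of white_box, green_box, objective, oil_bottle, specimen from where it was at the start of the episode below 0.01 m and angle between each of objective, oil_bottle, specimen's own z axis and vertical below 0.1 rad); the robot touches nothing.
It fails at once if a slumped box is lifted: its lower outer edge comes more than 18 mm off the tote's floor (height (world z) of any of blue_box_foot, yellow_box_foot above 0.022 m).
It fails at once if a slumped box is knocked rather than eased: it turns faster than 4 rad/s (angular speed of any of blue_box, yellow_box above 4 rad/s).
It fails at once if a standing box is moved by more than 15 mm or tipped (distance of any of white_box, green_box from where it was at the start of the episode above 0.015 m or angle between any of white_box, green_box's own z axis and vertical above 0.2 rad).
It fails at once if a thing on the bench is moved by more than 10 mm (distance of any of objective, oil_bottle, specimen from where it was at the start of the episode above 0.01 m).
It also fails if it takes over 51 s, if anything falls off the work surface, if the arm or the gripper's body presses on something with over 40 N, if the wrist force passes 120 N, or if a joint passes its speed limit or range.

ROBOT

A 6-joint arm with a two-finger parallel gripper is mounted at the origin on the work surface. World frame = base frame: x ahead of the robot, y to its left, z up, the work surface at z = 0. Lengths are in mm, angles in rad, forces in N, time in s.
With the tool pointing down it reaches from about 350 to 875 mm from the base axis. Payload 4.2 kg.
Tool frame: the origin (TCP) lies midway between the tips of the shut fingers; the grasp point (between the pads) lies 19 mm behind it (arm.tcp_to_grasp is the distance from the TCP to the grasp point, in mm); z points along the fingers, y is the line along which they close (so a half turn about z gives the same grasp; the last joint's range is limited). The gripper opens to 85 mm and grips with 20 to 120 N. Pads are 22 mm wide; open, the fingers measure 114 mm over their backs; the gripper's body (76 mm by 85 mm) begins 54 mm behind the grasp point. The pads swing forward as they close: fully open they stand 13 mm farther back than shut.
Start: joints at [1.441, 0.385, 0.008, 0, -1.194, -0.259], TCP at [236.891, 578.344, 231.312] pointing down, gripper open.
Joint ranges: [-3.14, 3.14], [-1.21, 2.06], [-1.07, 1.41], [-3.16, 2.05], [-2.99, -0.16], [-3.1, 3.1]. Speed limits (rad/s): [2.79, 2.79, 3.14, 3.14, 3.14, 3.14].

INTERFACE

Orientations are given as a unit quaternion [x, y, z, w].
In Python, from bench import arm, get_image gives the robot as it stands.
- The arm moves only by the tool drive_tool, never from a script. Its argument "deltas" is a list of rows, each a list of 2 entries, a list of its own where there are three numbers: the shift along the tool's x, y, z in cm, then the turn, a rotation vector about the tool's x, y, z in degrees. In form: [[[x, y, z], [ax, ay, az]], ...]. A call has 1 to 12 rows; each row shifts and turns the commanded pose from where the row before left it, along the tool's axes as they then stand; what a row does not reach is not made up. A row lasts 1/10 s, in which the tool goes at most 50 mm and 8.59 degrees, less where a joint would pass 70% of its speed; a pose out of reach is approached as far as the arm can. A call with a gripper value outside its range is refused whole. "claw" is the finger opening in cm, from 0 to 8.54, set as the call begins (left out, the last holds). The fingers move at their own pace and stop on an object; the grip force is fixed at half the most. Time passes only in rows, so rows that do not move let the fingers close. It gives the time, the measured TCP pose, the force, the opening and the grip force at its end, in the units of the state.
- arm.read_state(): the state, without advancing time (a new reading comes with each control period).
- get_image(name): name is "scene" or "top" or "wrist"; returns a dict with "img" (480x640x3 uint8, red, green, blue), "fx", "fy", "cx", "cy" (pixels), "eye" and "orientation" of the camera in the world; the wrist camera has in their place "mount" (4x4, takes a point from camera to tool coordinates, whose origin is the TCP and whose axes are the flange's). Camera axes: x right, y down, z forward; pixel columns grow to the right and rows downward; lengths in mm; the calibration is good to about 2 mm. A picture is of the moment at which its call begins: read the wrist's pose just before it. There is no depth.
- arm.job_done(): hands the job in; it is judged then, once.
The state is a dict: "clock": time; "joints": joint angles; "joint_vel": joint speeds; "joint_efforts": joint torques, N m; "position": TCP position; "ee_rot": TCP orientation; "contact_force": force on the tool from outside, world axes, zero at the start; "wrist_torque": the same for the moment, N m; "gripper_width": finger opening in mm; "grasp_force": force on a finger pad.
Only numpy, scipy, OpenCV 4.12 (cv2) and the standard library are available. Lean on these libraries where they do the work, as an engineer would, in place of code of your own. Each camera call takes 0.05 s, during which the arm holds its last target. There are 200 camera calls.

## Working session

There is one attempt and no reset: what is moved stays moved. The work goes in short steps, Python scripts to look and compute and a tool call to move; the robot and the scene stay as the last step left them, time stands still between calls to the robot, and variables do not carry over. Pictures are saved under pics/ and viewed, at most 10 in all, crops included, and the job is handed in when it is done.

Besides the shell and the picture viewer there is one more tool, called after "Request:" in YAML: its name, and indented under it one key for each argument. drive_tool: Moves the arm, as the interface text tells. Its arguments: {"type":"object","properties":{"deltas":{"type":"array"},"claw":{"type":"number"}},"required":["deltas"]}

```bash
mkdir -p pics; ls
python3 - <<'E'
from bench import arm,get_image
import cv2,numpy as np
print(arm.read_state())
for n in("scene","top"):
    g=get_image(n); cv2.imwrite(f"pics/{n}0.png",g["img"][:,:,::-1]); print(n,{k:v for k,v in g.items() if k!="img"})
    np.savez(f"{n}0.npz",**g)
E
```

```text
pics
{'clock': 0.0, 'joints': array([ 1.44063528e+00,  3.85564438e-01,  6.62843344e-03, -4.95621120e-04,
       -1.19398651e+00, -2.58616779e-01]), 'joint_vel': array([ 1.90786164e-04,  8.01479150e-06, -6.71970560e-04, -2.36131260e-05,
        2.79151510e-04, -1.06741591e-03]), 'joint_efforts': array([-5.43332699e-04, -3.92287731e+01,  1.88401973e+01,  4.18617100e+00,
       -4.64837343e-03, -9.05699835e-07]), 'position': array([236.66400272, 577.83393679, 230.21833934]), 'ee_rot': array([ 9.81147649e-01, -1.93256583e-01, -1.61619532e-04,  1.07568729e-03]), 'contact_force': array([-0.89605784,  0.44936742,  0.26433422]), 'wrist_torque': array([-0.01115369, -0.00022711, -0.0195031 ]), 'grasp_force': 0.0, 'gripper_width': 85.47491656500404}
scene {'fx': 439.50630383443536, 'fy': 439.50630383443536, 'cx': 320.84575337971256, 'cy': 239.14931842813442, 'eye': array([ 726.89899081, -104.36982243,  956.18334129]), 'orientation': array([ 0.84124785,  0.51349572, -0.08600802, -0.14569428])}
top {'fx': 518.4627294851002, 'fy': 518.4627294851002, 'cx': 322.58387721375266, 'cy': 243.88647202109027, 'eye': array([ 328.21793304,   35.09393065, 1003.84774615]), 'orientation': array([-0.70084631,  0.70904907, -0.05644264,  0.05364787])}
```

View pics/scene0.png

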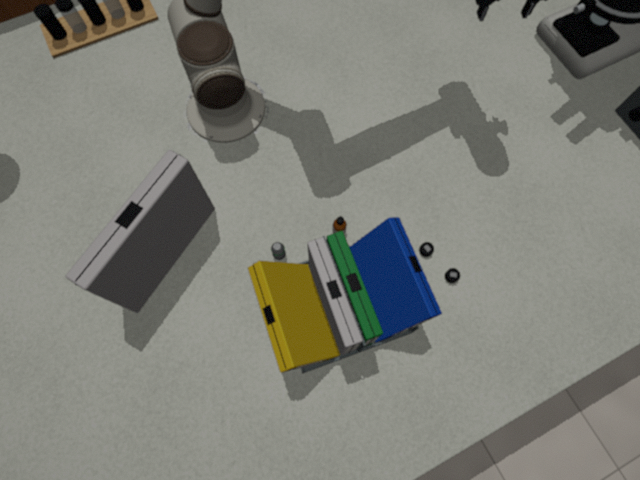

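View pics/top0.png

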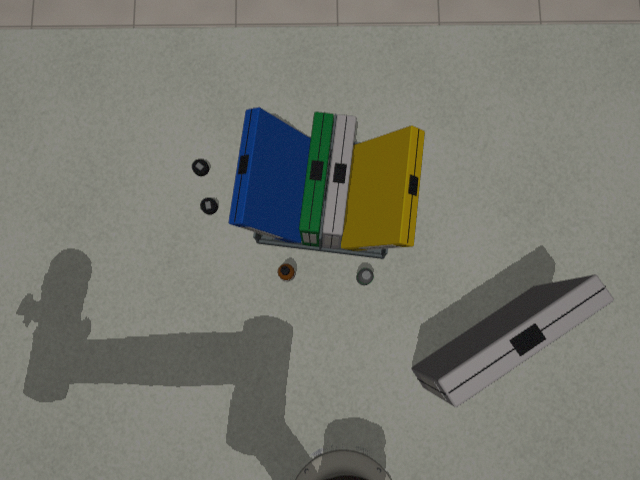

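The scene view shows yellow at (290,315), white and green at (340,290), blue at (400,275), two specimen-like discs at (427,250) and (452,276), and a big decoy white box at left. In the top view, up is +x and left is +y. The outer edge of blue runs about (247,110)-(230,224), and that of yellow about (424,128)-(414,246).

```bash
cat > h.py <<'E'
import numpy as np,cv2
from scipy.spatial.transform import Rotation as R
HSV={"blue":((105,120,40),(130,255,255)),"yellow":((20,120,60),(35,255,255)),"green":((50,100,40),(85,255,255))}
def ray(g,p):
    d=np.array([(p[0]-g["cx"])/g["fx"],(p[1]-g["cy"])/g["fy"],1.])
    return np.array(g["eye"]),R.from_quat(g["orientation"]).apply(d)
def plane(g,p,z):
    e,d=ray(g,p); return e+d*(z-e[2])/d[2]
def tri(g1,p1,g2,p2):
    a,d=ray(g1,p1);b,e=ray(g2,p2)
    s=np.linalg.lstsq(np.c_[d,-e],b-a,rcond=None)[0]
    P,Q=a+s[0]*d,b+s[1]*e
    return (P+Q)/2,np.linalg.norm(P-Q)
def corners(g,c,eps=4):
    m=cv2.inRange(cv2.cvtColor(g["img"],cv2.COLOR_RGB2HSV),*HSV[c])
    m=cv2.morphologyEx(m,cv2.MORPH_CLOSE,np.ones((9,9)))
    k=max(cv2.findContours(m,cv2.RETR_EXTERNAL,cv2.CHAIN_APPROX_NONE)[0],key=cv2.contourArea)
    return cv2.approxPolyDP(cv2.convexHull(k),eps,True)[:,0]
E
python3 - <<'E'
from h import *
T,S=np.load("top0.npz"),np.load("scene0.npz")
for c in HSV: print(c,"top",corners(T,c).tolist(),"scene",corners(S,c).tolist())
a=T["img"][90:270,180:440];b=S["img"][200:385,235:475]
f=lambda i:cv2.resize(i,(400*2//2,int(i.shape[0]*400/i.shape[1])),interpolation=cv2.INTER_CUBIC)
A,B=cv2.resize(a,(780,540),interpolation=cv2.INTER_CUBIC),cv2.resize(b,(720,555),interpolation=cv2.INTER_CUBIC)
cv2.imwrite("pics/ct.png",A[:,:,::-1]);cv2.imwrite("pics/cs.png",B[:,:,::-1])
E
```

```text
blue top [[246, 110], [260, 108], [310, 138], [300, 242], [229, 223]] scene [[398, 218], [440, 313], [375, 341], [350, 247], [387, 219]]
yellow top [[422, 130], [413, 245], [342, 248], [353, 146], [409, 126]] scene [[248, 268], [258, 261], [307, 264], [339, 355], [281, 371]]
green top [[318, 112], [332, 114], [316, 246], [302, 243], [299, 226]] scene [[338, 231], [382, 331], [366, 340], [327, 240]]
```

View pics/ct.png

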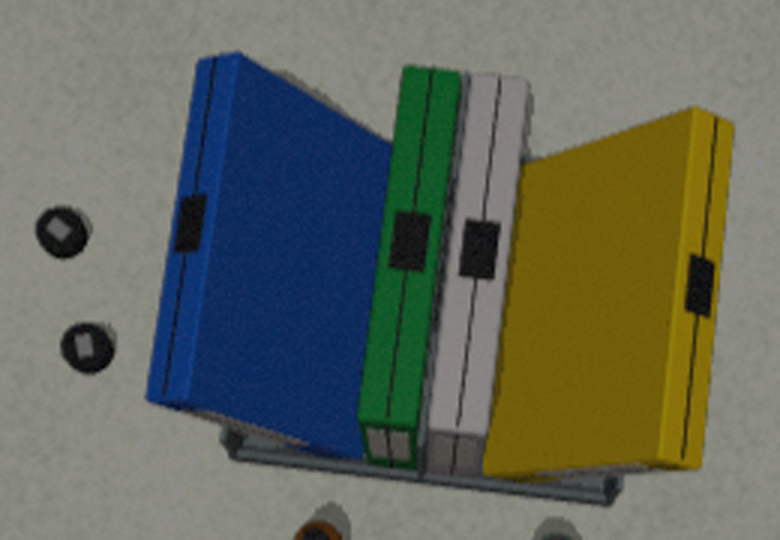

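View pics/cs.png

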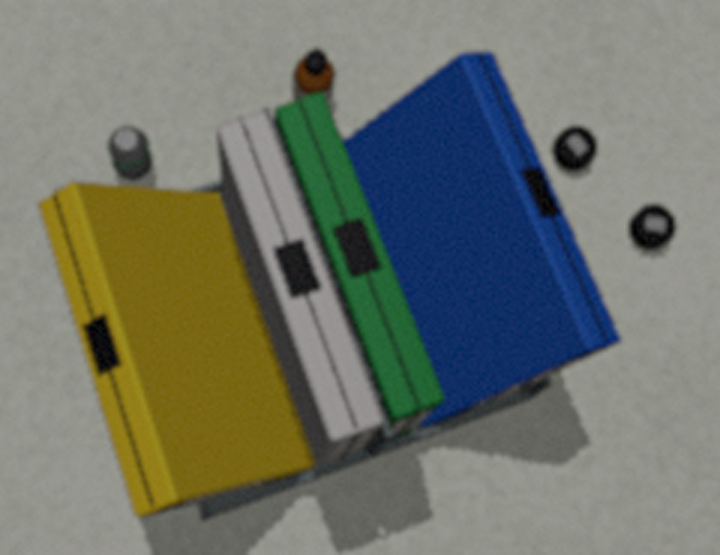

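Both crops are clear. The outer edges are well defined: blue in the top crop runs (199,59)-(148,401) and yellow (734,121)-(701,467), with green and white upright between them. Next I triangulate the corners.

Run:
```python
from h import *
T,S=np.load("top0.npz"),np.load("scene0.npz")
P={"blue far":((199,59),(619,340)),"blue near":((148,401),(492,54)),"yel far":((734,121),(146,514)),"yel near":((701,467),(40,204)),
"grn out far":((404,66),(441,403)),"grn out near":((360,418),(325,93)),"grn in far":((460,72),(394,419)),"grn in near":((416,425),(278,107)),"wht out far":((530,78),(333,437)),"wht out near":((484,435),(219,130))}
X={}
for k,(a,b) in P.items():
    X[k],r=tri(T,np.array(a)/3+[180,90],S,np.array(b)/3+[235,200]); print(k,X[k].round(1),"miss",round(r,1))
g=(X["grn out far"]+X["grn out near"])/2;w=(X["wht out far"]+X["wht out near"])/2
yw=[np.arctan2(*(X[n+" far"]-X[n+" near"])[[1,0]]) for n in("blue","yel","grn out","grn in","wht out")];print("yaw",np.degrees(yw).round(2))
th=np.mean(yw);c=(g+w)/2;print("centre",c,np.degrees(th),"g-w",np.linalg.norm(g-w))
M=np.array([[np.cos(th),np.sin(th)],[-np.sin(th),np.cos(th)]])
for k in X: print(k,"tote",(M@(X[k]-c)[:2]).round(1),X[k][2].round(1))
print("wall_left/right world",[(c[:2]+M.T@[0,y]).round(1) for y in(120.4,-120.4)])
```

```text
blue far [704.3 162.8 140.7] miss 1.8
blue near [502.  191.1 136. ] miss 3.7
yel far [ 662.6 -145.3  143.7] miss 8.0
yel near [ 459.8 -121.3  138.9] miss 3.4
grn out far [688.6  41.9 163.5] miss 0.3
grn out near [485.   70.1 168.2] miss 5.2
grn in far [683.8  11.1 166.5] miss 2.4
grn in near [480.3  39.2 169.7] miss 4.3
wht out far [676.7 -27.2 174.4] miss 3.9
wht out near [475.2   0.9 162.7] miss 2.1
yaw [-7.96 -6.76 -7.89 -7.85 -7.94]
centre [581.37359149  21.44022893 167.21709938] -7.679778424997371 g-w 70.05686771888571
blue far tote [103.  156.5] 140.7
blue near tote [-101.3  157.5] 136.0
yel far tote [ 102.8 -154.4] 143.7
yel near tote [-101.4 -157.7] 138.9
grn out far tote [103.5  34.6] 163.5
grn out near tote [-102.    35.4] 168.2
grn in far tote [102.9   3.5] 166.5
grn in near tote [-102.5    4.1] 169.7
wht out far tote [101.  -35.5] 174.4
wht out near tote [-102.5  -34.5] 162.7
wall_left/right world [array([597.5, 140.8]), array([565.3, -97.9])]
```

The measurements agree with the text: edges at tote y = ±157 mm and about 139 mm high, tops about 168 mm, tote yaw -7.85°, centre (581, 21). First I travel to a point outside blue's edge, with the fingers partly open so that two tips push side by side.

Request:
drive_tool:
  deltas:
    - [[4,1.65,0],[0,0,0]]
    - [[4,1.65,0],[0,0,0]]
    - [[4,1.65,0],[0,0,0]]
    - [[4,1.65,0],[0,0,0]]
    - [[4,1.65,0],[0,0,0]]
    - [[4,1.65,0],[0,0,0]]
    - [[4,1.65,0],[0,0,0]]
    - [[4,1.65,0],[0,0,0]]
    - [[4,1.65,0],[0,0,0]]
    - [[4,1.65,0],[0,0,0]]
    - [[4,1.65,0],[0,0,0]]
    - [[4,1.65,0],[0,0,0]]
  claw: 6

```text
clock: 1.3
position: [606.8, 211.7, 230.8]
ee_rot: [0.981, -0.193, -0.0, 0.0]
contact_force: [0.8, 0.4, -0.0]
gripper_width: 60.0
grasp_force: 0.0
```

Request:
drive_tool:
  deltas:
    - [[0,0,0],[0,0,7.55]]
    - [[0,0,0],[0,0,7.55]]
    - [[0,0,0],[0,0,7.55]]
    - [[0,0,0],[0,0,7.55]]
    - [[0,0,0],[0,0,7.55]]
    - [[0,0,0],[0,0,7.55]]
    - [[0,0,0],[0,0,7.55]]
    - [[0,0,0],[0,0,7.55]]
    - [[0,0,0],[0,0,7.55]]
    - [[0,0,0],[0,0,7.55]]
    - [[0,0,0],[0,0,0]]
    - [[0,0,0],[0,0,0]]

```text
clock: 2.5
position: [605.8, 213.1, 230.9]
ee_rot: [-0.659, 0.753, 0.0, -0.0]
contact_force: [0.5, 0.5, -0.9]
gripper_width: 60.0
grasp_force: 0.0
```

```bash
cat > st.py <<'E'
from h import *
from bench import arm
s=arm.read_state();th=np.radians(-7.85);c=[581.4,21.4]
M=np.array([[np.cos(th),np.sin(th)],[-np.sin(th),np.cos(th)]])
r=R.from_quat(s["ee_rot"]).as_matrix();p=s["position"]
print("t",s["clock"],"tote xy",(M@(p[:2]-c)).round(1),"z",p[2].round(1),"w",s["gripper_width"],"F",s["contact_force"].round(1),"toolx ang",np.degrees(np.arctan2(r[1,0],r[0,0])).round(2),"z",r[:,2].round(3),s["joints"].round(2))
E
python3 st.py
```

```text
t 2.5 tote xy [ -2.  193.2] z 230.9 w 60.03006393073604 F [ 0.5  0.5 -0.9] toolx ang -97.63 z [-0.001 -0.    -1.   ] [ 0.59  0.41  0.05 -0.   -1.21 -0.72]
```

Request:
drive_tool:
  deltas:
    - [[0,0,1.1],[0,0,0]]
    - [[0,0,1.1],[0,0,0]]
    - [[0,0,1.1],[0,0,0]]
    - [[0,0,1.1],[0,0,0]]
    - [[0,0,1.1],[0,0,0]]
    - [[0,0,1.1],[0,0,0]]
    - [[0,0,1.1],[0,0,0]]
    - [[0,0,1.1],[0,0,0]]
    - [[0,0,1.1],[0,0,0]]
    - [[0,0,1.1],[0,0,0]]
    - [[0,0,0.2],[0,0,0]]
    - [[0,0,0],[0,0,0]]

```text
clock: 3.7
position: [605.9, 213.0, 118.8]
ee_rot: [-0.658, 0.753, -0.0, -0.0]
contact_force: [-0.3, -0.6, 0.3]
gripper_width: 60.1
grasp_force: 0.0
```

Request:
drive_tool:
  deltas:
    - [[0.3,0,0],[0,0,0]]
    - [[0.3,0,0],[0,0,0]]
    - [[0.3,0,0],[0,0,0]]
    - [[0.3,0,0],[0,0,0]]
    - [[0.3,0,0],[0,0,0]]
    - [[0.3,0,0],[0,0,0]]
    - [[0.3,0,0],[0,0,0]]
    - [[0.3,0,0],[0,0,0]]
    - [[0.3,0,0],[0,0,0]]
    - [[0.3,0,0],[0,0,0]]
    - [[0.3,0,0],[0,0,0]]
    - [[0,0,0],[0,0,0]]

```text
clock: 4.9
position: [603.2, 182.0, 121.0]
ee_rot: [-0.658, 0.753, -0.0, 0.003]
contact_force: [0.1, 5.8, 3.7]
gripper_width: 59.7
grasp_force: 2.7
```

```bash
python3 st.py
```

```text
t 4.9 tote xy [ -0.4 162.1] z 121.0 w 59.676628075309296 F [0.1 5.8 3.7] toolx ang -97.72 z [ 0.005  0.003 -1.   ] [ 0.55  0.48 -0.13 -0.   -0.95 -0.68]
```

Contact is gentle, 5.8 N inward and upward rubbing on the tool, so the box is pressed down rather than lifted. I continue, rising slightly.

Request:
drive_tool:
  deltas:
    - [[0.3,0,-0.15],[0,0,0]]
    - [[0.3,0,-0.15],[0,0,0]]
    - [[0.3,0,-0.15],[0,0,0]]
    - [[0.3,0,-0.15],[0,0,0]]
    - [[0.3,0,-0.15],[0,0,0]]
    - [[0.3,0,-0.15],[0,0,0]]
    - [[0.3,0,-0.15],[0,0,0]]
    - [[0.3,0,-0.1],[0,0,0]]
    - [[0.3,0,-0.1],[0,0,0]]
    - [[0.3,0,-0.1],[0,0,0]]
    - [[0.3,0,-0.1],[0,0,0]]
    - [[0.3,0,-0.1],[0,0,0]]

```text
clock: 6.1
position: [596.2, 144.2, 134.5]
ee_rot: [-0.657, 0.754, 0.0, -0.001]
contact_force: [-0.4, 0.2, 0.6]
gripper_width: 59.9
grasp_force: 0.6
```

```bash
python3 st.py
```

```text
t 6.1 tote xy [ -2.1 123.7] z 134.5 w 59.89848204606733 F [-0.4  0.2  0.6] toolx ang -97.79 z [-0.001 -0.001 -1.   ] [ 0.5   0.45 -0.15 -0.   -0.97 -0.64]
```

Request:
drive_tool:
  deltas:
    - [[0.3,0,-0.05],[0,0,0]]
    - [[0.3,0,-0.05],[0,0,0]]
    - [[0.3,0,-0.05],[0,0,0]]
    - [[0.3,0,-0.05],[0,0,0]]
    - [[0.3,0,0],[0,0,0]]
    - [[0.3,0,0],[0,0,0]]
    - [[0.3,0,0],[0,0,0]]
    - [[0.3,0,0],[0,0,0]]
    - [[0.3,0,0],[0,0,0]]
    - [[0.3,0,0],[0,0,0]]
    - [[0,0,0],[0,0,0]]
    - [[0,0,0],[0,0,0]]

```text
clock: 7.3
position: [592.6, 115.0, 136.8]
ee_rot: [-0.657, 0.753, 0.0, -0.0]
contact_force: [-0.2, -0.3, 0.3]
gripper_width: 60.2
grasp_force: 0.0
```

```bash
python3 st.py
python3 - <<'E'
from h import *
from bench import get_image
T,S=get_image("top"),get_image("scene")
A=cv2.resize(T["img"][90:270,180:440],(400,277));B=cv2.resize(S["img"][200:385,235:475],(400,308))
B=B[:277] if 0 else B
im=np.zeros((308,800,3),np.uint8);im[:277,:400]=A;im[:,400:]=B
cv2.imwrite("pics/m1.png",im[:,:,::-1])
E
```

```text
t 7.3 tote xy [-1.7 94.2] z 136.8 w 60.16284835723223 F [-0.2 -0.3  0.3] toolx ang -97.79 z [-0. -0. -1.] [ 0.46  0.43 -0.18 -0.   -0.97 -0.6 ]
```

View pics/m1.png

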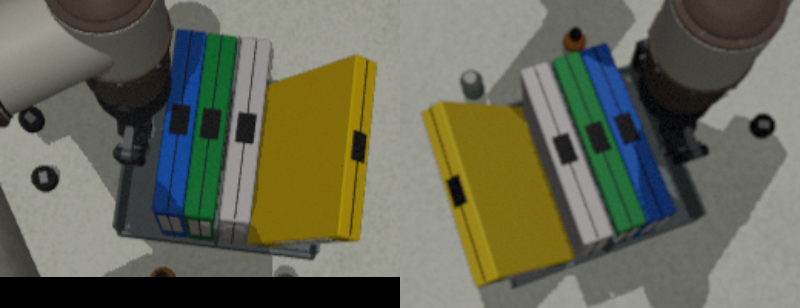

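Blue stands upright beside green, at (180,120) in the left half and (620,125) in the right. I ease in until light contact to make it flush.

Request:
drive_tool:
  deltas:
    - [[0.2,0,0],[0,0,0]]
    - [[0.2,0,0],[0,0,0]]
    - [[0.2,0,0],[0,0,0]]
    - [[0.2,0,0],[0,0,0]]
    - [[0.2,0,0],[0,0,0]]
    - [[0,0,0],[0,0,0]]

```text
clock: 8.0
position: [591.2, 104.9, 136.8]
ee_rot: [-0.657, 0.754, 0.0, -0.0]
contact_force: [-0.5, -0.1, -0.1]
gripper_width: 59.8
grasp_force: 0.0
```

```bash
python3 st.py
```

```text
t 8.0 tote xy [-1.7 84. ] z 136.8 w 59.84462606000804 F [-0.5 -0.1 -0.1] toolx ang -97.79 z [-0. -0. -1.] [ 0.44  0.42 -0.18 -0.   -0.96 -0.58]
```

Request:
drive_tool:
  deltas:
    - [[0.1,0,0],[0,0,0]]
    - [[0.1,0,0],[0,0,0]]
    - [[0.1,0,0],[0,0,0]]
    - [[0,0,0],[0,0,0]]

```text
clock: 8.4
position: [590.9, 102.3, 136.8]
ee_rot: [-0.658, 0.753, 0.0, 0.0]
contact_force: [0.6, 1.1, -0.3]
gripper_width: 60.0
grasp_force: 0.2
```

Request:
drive_tool:
  deltas:
    - [[0.1,0,0],[0,0,0]]
    - [[0.1,0,0],[0,0,0]]
    - [[0,0,0],[0,0,0]]

```text
clock: 8.7
position: [590.9, 102.2, 136.8]
ee_rot: [-0.658, 0.753, 0.001, 0.002]
contact_force: [-1.2, 7.0, 0.2]
gripper_width: 59.7
grasp_force: 3.3
```

Flush: the force rose to 7 N with no further motion. I retreat, rise, and cross over.

Request:
drive_tool:
  deltas:
    - [[-0.5,0,0],[0,0,0]]
    - [[-1.5,0,0],[0,0,0]]
    - [[-2,0,0],[0,0,0]]
    - [[0,0,-2],[0,0,0]]
    - [[0,0,-2],[0,0,0]]
    - [[0,0,-2],[0,0,0]]
    - [[0,0,-2],[0,0,0]]
    - [[0,0,-2],[0,0,0]]
    - [[0,0,0],[0,0,0]]

```text
clock: 9.6
position: [597.8, 141.5, 240.3]
ee_rot: [-0.658, 0.753, -0.001, 0.003]
contact_force: [0.6, -0.1, -0.3]
gripper_width: 60.0
grasp_force: 0.0
```

Request:
drive_tool:
  deltas:
    - [[2.6,0,0],[0,0,0]]
    - [[2.6,0,0],[0,0,0]]
    - [[2.6,0,0],[0,0,0]]
    - [[2.6,0,0],[0,0,0]]
    - [[2.6,0,0],[0,0,0]]
    - [[2.6,0,0],[0,0,0]]
    - [[2.6,0,0],[0,0,0]]
    - [[2.6,0,0],[0,0,0]]
    - [[2.6,0,0],[0,0,0]]
    - [[2.6,0,0],[0,0,0]]
    - [[2.6,0,0],[0,0,0]]
    - [[2.6,0,0],[0,0,0]]

```text
clock: 10.8
position: [553.7, -169.5, 235.8]
ee_rot: [-0.658, 0.753, 0.001, -0.001]
contact_force: [-0.2, -0.4, 0.8]
gripper_width: 60.0
grasp_force: 0.0
```

```bash
python3 st.py
```

```text
t 10.8 tote xy [  -1.3 -192.9] z 235.8 w 60.02809359324652 F [-0.2 -0.4  0.8] toolx ang -97.75 z [-0.001  0.    -1.   ] [-0.02  0.3  -0.1  -0.   -1.17 -0.12]
```

Request:
drive_tool:
  deltas:
    - [[0,0,1.1],[0,0,0]]
    - [[0,0,1.1],[0,0,0]]
    - [[0,0,1.1],[0,0,0]]
    - [[0,0,1.1],[0,0,0]]
    - [[0,0,1.1],[0,0,0]]
    - [[0,0,1.1],[0,0,0]]
    - [[0,0,1.1],[0,0,0]]
    - [[0,0,1.1],[0,0,0]]
    - [[0,0,1.1],[0,0,0]]
    - [[0,0,1.1],[0,0,0]]
    - [[0,0,0.7],[0,0,0]]
    - [[0,0,0],[0,0,0]]

```text
clock: 12.0
position: [553.1, -169.3, 118.5]
ee_rot: [-0.657, 0.754, 0.001, -0.001]
contact_force: [0.6, 0.1, -0.4]
gripper_width: 60.1
grasp_force: 0.0
```

Request:
drive_tool:
  deltas:
    - [[-0.3,0,0],[0,0,0]]
    - [[-0.3,0,0],[0,0,0]]
    - [[-0.3,0,0],[0,0,0]]
    - [[-0.3,0,0],[0,0,0]]
    - [[-0.3,0,0],[0,0,0]]
    - [[-0.3,0,0],[0,0,0]]
    - [[-0.3,0,0],[0,0,0]]
    - [[-0.3,0,0],[0,0,0]]
    - [[-0.3,0,0],[0,0,0]]
    - [[-0.3,0,0],[0,0,0]]
    - [[-0.3,0,0],[0,0,0]]
    - [[0,0,0],[0,0,0]]

```text
clock: 13.2
position: [558.6, -137.8, 121.1]
ee_rot: [-0.658, 0.753, -0.001, -0.0]
contact_force: [-0.9, -7.2, 4.8]
gripper_width: 60.1
grasp_force: 3.4
```

```bash
python3 st.py
```

```text
t 13.2 tote xy [  -0.8 -160.8] z 121.1 w 60.121871192767145 F [-0.9 -7.2  4.8] toolx ang -97.74 z [ 0.001 -0.002 -1.   ] [ 0.04  0.4  -0.27  0.   -0.9  -0.18]
```

Contact is symmetric with the blue side, so I use the same push.

Request:
drive_tool:
  deltas:
    - [[-0.3,0,-0.15],[0,0,0]]
    - [[-0.3,0,-0.15],[0,0,0]]
    - [[-0.3,0,-0.15],[0,0,0]]
    - [[-0.3,0,-0.15],[0,0,0]]
    - [[-0.3,0,-0.15],[0,0,0]]
    - [[-0.3,0,-0.15],[0,0,0]]
    - [[-0.3,0,-0.15],[0,0,0]]
    - [[-0.3,0,-0.1],[0,0,0]]
    - [[-0.3,0,-0.1],[0,0,0]]
    - [[-0.3,0,-0.1],[0,0,0]]
    - [[-0.3,0,-0.1],[0,0,0]]
    - [[-0.3,0,-0.1],[0,0,0]]

```text
clock: 14.4
position: [563.0, -100.4, 135.1]
ee_rot: [-0.658, 0.753, 0.0, -0.0]
contact_force: [-0.4, -1.2, 0.6]
gripper_width: 59.7
grasp_force: 0.7
```

Request:
drive_tool:
  deltas:
    - [[-0.3,0,-0.05],[0,0,0]]
    - [[-0.3,0,-0.05],[0,0,0]]
    - [[-0.3,0,-0.05],[0,0,0]]
    - [[-0.3,0,-0.05],[0,0,0]]
    - [[-0.3,0,0],[0,0,0]]
    - [[-0.3,0,0],[0,0,0]]
    - [[-0.3,0,0],[0,0,0]]
    - [[-0.3,0,0],[0,0,0]]
    - [[-0.3,0,0],[0,0,0]]
    - [[-0.3,0,0],[0,0,0]]
    - [[0,0,0],[0,0,0]]

```text
clock: 15.5
position: [567.3, -70.8, 137.3]
ee_rot: [-0.658, 0.753, 0.0, 0.0]
contact_force: [0.1, -0.3, 0.0]
gripper_width: 59.8
grasp_force: 0.0
```

```bash
python3 st.py
```

```text
t 15.5 tote xy [ -1.4 -93.2] z 137.3 w 59.83643834329678 F [ 0.1 -0.3  0. ] toolx ang -97.75 z [ 0.  0. -1.] [ 0.16  0.38 -0.26 -0.   -0.94 -0.29]
```

Request:
drive_tool:
  deltas:
    - [[-0.2,0,0],[0,0,0]]
    - [[-0.2,0,0],[0,0,0]]
    - [[-0.2,0,0],[0,0,0]]
    - [[-0.2,0,0],[0,0,0]]
    - [[-0.2,0,0],[0,0,0]]
    - [[-0.1,0,0],[0,0,0]]
    - [[0,0,0],[0,0,0]]

```text
clock: 16.2
position: [568.7, -60.1, 137.3]
ee_rot: [-0.658, 0.753, 0.0, 0.0]
contact_force: [0.2, 1.2, 0.4]
gripper_width: 59.8
grasp_force: 0.0
```

Request:
drive_tool:
  deltas:
    - [[-0.1,0,0],[0,0,0]]
    - [[-0.1,0,0],[0,0,0]]
    - [[0,0,0],[0,0,0]]

```text
clock: 16.5
position: [568.9, -58.4, 137.3]
ee_rot: [-0.658, 0.753, -0.0, -0.0]
contact_force: [0.3, -0.8, -0.2]
gripper_width: 60.0
grasp_force: 0.3
```

Request:
drive_tool:
  deltas:
    - [[-0.1,0,0],[0,0,0]]
    - [[-0.1,0,0],[0,0,0]]
    - [[0,0,0],[0,0,0]]

```text
clock: 16.8
position: [568.9, -58.3, 137.3]
ee_rot: [-0.658, 0.753, -0.001, -0.001]
contact_force: [0.2, -7.4, -0.9]
gripper_width: 59.8
grasp_force: 4.0
```

Request:
drive_tool:
  deltas:
    - [[0.5,0,0],[0,0,0]]
    - [[1.5,0,0],[0,0,0]]
    - [[2,0,0],[0,0,0]]
    - [[0,0,-2],[0,0,0]]
    - [[0,0,-2],[0,0,0]]
    - [[0,0,-2],[0,0,0]]
    - [[0,0,-2],[0,0,0]]
    - [[0,0,-2],[0,0,0]]
    - [[4,0,-1],[0,0,0]]
    - [[4,0,0],[0,0,0]]
    - [[4,0,0],[0,0,0]]
    - [[4,0,0],[0,0,0]]

```text
clock: 18.0
position: [541.6, -256.2, 247.6]
ee_rot: [-0.658, 0.753, -0.0, 0.0]
contact_force: [0.2, 0.3, 0.2]
gripper_width: 60.3
grasp_force: 0.0
```

Request:
drive_tool:
  deltas:
    - [[4,0,0],[0,0,0]]
    - [[4,0,0],[0,0,0]]
    - [[4,0,0],[0,0,0]]
    - [[0,0,0],[0,0,0]]
    - [[0,0,0],[0,0,0]]
    - [[0,0,0],[0,0,0]]

```text
clock: 18.6
position: [525.8, -373.0, 247.3]
ee_rot: [-0.658, 0.753, 0.0, 0.0]
contact_force: [-0.5, 0.0, 0.0]
gripper_width: 60.0
grasp_force: 0.0
```

```bash
python3 st.py
python3 - <<'E'
from h import *
from bench import get_image
T,S=get_image("top"),get_image("scene")
np.savez("top1.npz",**T);np.savez("scene1.npz",**S)
cv2.imwrite("pics/ct1.png",cv2.resize(T["img"][90:290,180:440],(780,600),interpolation=cv2.INTER_CUBIC)[:,:,::-1])
cv2.imwrite("pics/cs1.png",cv2.resize(S["img"][200:385,235:475],(720,555),interpolation=cv2.INTER_CUBIC)[:,:,::-1])
E
```

```text
t 18.6 tote xy [  -1.3 -398.3] z 247.3 w 60.03936895940486 F [-0.5  0.   0. ] toolx ang -97.76 z [ 0.  0. -1.] [-0.37  0.41  0.09 -0.   -1.25  0.23]
```

View pics/ct1.png

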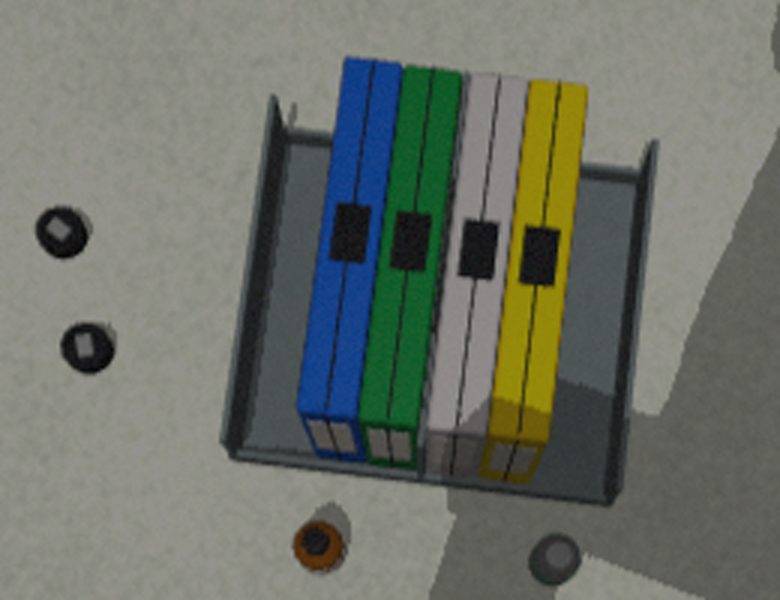

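View pics/cs1.png

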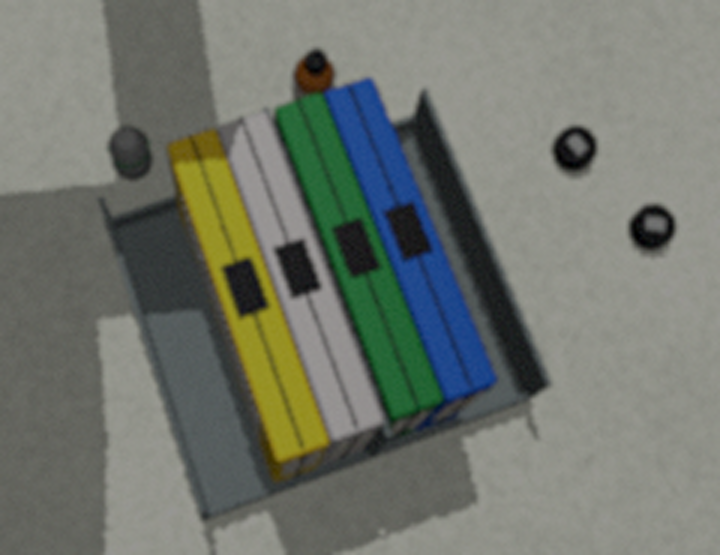

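Both boxes stand flush and parallel with their neighbours: blue's outer edge runs (345,58)-(299,412) and yellow's (587,86)-(547,440). White, green and the bench items are at the same pixels as at the start. I check the numbers, then hand in.

Run:
```python
from h import *
from bench import arm
T,S=np.load("top1.npz"),np.load("scene1.npz")
th=np.radians(-7.85);c=[581.4,21.4];M=np.array([[np.cos(th),np.sin(th)],[-np.sin(th),np.cos(th)]])
ok=True
for k,a,b,y in(("blue far",(345,58),(494,383),71),("blue near",(299,412),(375,80),71),("yel far",(587,86),(282,461),-71),("yel near",(547,440),(169,144),-71)):
    X,m=tri(T,np.array(a)/3+[180,90],S,np.array(b)/3+[235,200]);t=M@(X[:2]-c);print(k,t.round(1),X[2].round(1),round(m,1));ok&=abs(t[1]-y)<6 and abs(X[2]-169)<9
print(ok)
if ok: print(arm.job_done())
```

```text
blue far [103.1  68.8] 165.4 0.3
blue near [-101.9   69.5] 162.3 5.7
yel far [103.4 -67.5] 167.5 4.5
yel near [-102.   -68.5] 169.3 3.1
True
the job is handed in; nothing more can be done
None
```

I pushed the blue and yellow boxes gently upright against their neighbours, saw no change in the standing boxes or the bench items in the final images, moved the hand clear, and handed the job in at about 19 s; no verdict was returned.

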